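# Set the depth dial and store it

## Task

Set the depth dial: with the fingertips in its orange finger cup, push the black dial gently round (either way) until its white index line lines up with the red line on the scale ring. Only when it is set, push the green button fully in with a fingertip to store the setting, let it come back out, and finish with the hand clear. Do not pinch or lift anything, and leave the torch, the wood block and the tape measure where they are.

Things in the scene. Friction and masses are not known exactly. Their poses are not given: they have to be found in the camera images.
- unit: Blue control unit, fixed to the bench, 236 x 330 mm, top face 35 mm above the bench. Origin under the dial's axis, on the bench top; z up. The unit reaches 118 mm to its -x and +x, 120 mm to its +y and 210 mm to its -y. The dial axis is the vertical through this origin; the green button stands on the -y part.
- dial (a joint): Turn of the black dial (170 mm diameter, flat top face 49 mm above the bench) on its vertical axis, in rad, growing counterclockwise seen from above. At 0 the index line points along the unit's +x and the finger cup lies at the unit's -x. No end stops: it turns freely both ways, with a little steady friction (about 0.12 N m, so 2 to 3 N at the cup), and stays where it is left.
- finger_cup (a point): Orange finger cup on the dial: the centre of the finger cup's floor, on the dial's top face, 51 mm from the dial axis, opposite the index line. It is a round wall, open above: inside 55 mm wide, outside 65 mm wide, rim 18 mm above this floor. It turns with the dial. Shut fingertips go into it from above and push on its wall. More than 30 N on the dial, cup or blue unit (a pinch, or forcing it) is too much.
- index (a point): Outer end of the white index line (5 mm wide) on the dial's top face, 86 mm from the dial axis; it turns with the dial.
- red_line (a point): Inner end of the red target line (5 mm wide, 21 mm long, radial) on the aluminium scale ring round the dial, 86 mm from the dial axis, at the height of the dial's top face. The ring (inner diameter 174, outer 218 mm, top 48 mm above the bench, black lines every 10 degrees) is fixed; its red line is found at another place round the dial each time. The dial is set when index and red_line meet.
- store (a joint): Travel of the green button, in m: 0 out, 0.006 fully in. Its spring needs about 5 N to go fully in and pushes it out again. It is pressed straight down.
- store_top (a point): Centre of the top face of the green button (32 mm diameter), when out.
- torch: Yellow pen torch standing upright, 31 mm diameter, 92 mm high, loose; origin at the centre of its underside.
- block: Light timber off-cut, 40 x 100 x 45 mm, loose; origin at the centre of its underside.
- tape_measure: Yellow and black tape measure, 82 x 33 x 69 mm, loose; origin at the centre of its underside.

How it is judged:
By the outcome, as a careful person would: the job done as asked, in the order asked, and still so for the second after the job is handed in, with the robot touching nothing.
It also fails if it takes over 50 s, if anything falls off the work surface, if the arm or the gripper's body presses on something with over 40 N, if the wrist force passes 120 N, or if a joint passes its speed limit or range.

## Robot

A 6-joint arm with a two-finger parallel gripper is mounted at the origin on a cart in front of the work surface, level with it; the furniture and walls round the work are solid. World frame = base frame: x ahead of the robot, y to its left, z up, the work surface at z = 0. Lengths are in mm, angles in rad, forces in N, time in s.
With the tool pointing down it reaches from about 400 to 925 mm from the base axis. Payload 12.5 kg.
Tool frame: the origin (TCP) lies at the centre of the arm's flange, where the gripper is bolted on; the fingertips stand 190 mm ahead of it and the grasp point (between the pads) lies 171 mm ahead of it; z points along the fingers, y is the line along which they close (so a half turn about z gives the same grasp; the last joint's range is limited). The gripper opens to 95 mm and grips with 3 to 60 N. Pads are 20 mm wide; open, the fingers measure 119 mm over their backs; the gripper's body (75 mm by 180 mm) begins 59 mm behind the grasp point.
Start: joints at [1.124, 0.491, 1.559, -0, 1.092, -0.106], TCP at [208.877, 589.063, 404.761] pointing down, gripper open.
Joint ranges: [-3.1, 3.1], [-0.84, 2.19], [0.05, 2.79], [-1.13, 4.28], [0.06, 2.93], [-2.69, 2.69]. Speed limits (rad/s): [2.22, 2.22, 2.79, 3.14, 3.14, 3.14].

## Interface

Orientations are given as [roll, pitch, yaw] about the fixed x, y, z axes, in that order (R = Rz(yaw) Ry(pitch) Rx(roll)).
In Python, from cell import env, read_camera, search_frame, cut_out gives the robot as it stands. The module is installed in compiled form; this text tells all that it offers.
- The arm moves only by the tool move_arm, never from a script. Its argument "commands" is a list of rows, each a list of 3 entries, a list of its own where there are three numbers: the shift along the world's x, y, z normalised to -1 to 1, where 1 is 0.03 m, then the turn about the world's z normalised to -1 to 1, where 1 is 0.08 rad, then the opening, from -1 (shut) to 1 (fully open), so that 0 is half open. A call has 1 to 20 rows; each row shifts and turns the commanded pose from where the row before left it; what a row does not reach is not made up. A row lasts 1/12 s, in which the tool goes at most 41.7 mm and 7.16 degrees, less where a joint would pass 70% of its speed; a pose out of reach is approached as far as the arm can. A call with a number of a shift or a turn outside -1 to 1 is refused whole. A call with a gripper value outside its range is refused whole. The fingers move at their own pace and stop on an object; the grip force is fixed at half the most. Time passes only in rows, so rows that do not move let the fingers close. It gives the time, the measured TCP pose, the force, the opening and the grip force at its end, in the units of the state.
- env.state(): the state, without advancing time (a new reading comes with each control period).
- read_camera(name): name is "scene" or "top" or "wrist"; returns a dict with "image" (400x640x3 uint8, red, green, blue), "fx", "fy", "cx", "cy" (pixels), "D" ([k1, k2, p1, p2, k3] as OpenCV has them; the pictures are not rectified), "rvec" (rotation vector, rad) and "tvec" (3), from world to camera coordinates, as OpenCV has them. Camera axes: x right, y down, z forward; pixel columns grow to the right and rows downward; lengths in mm; the calibration is good to about 2 mm. A picture is of the moment at which its call begins. There is no depth.
- env.job_done(): hands the job in; it is judged then, once.
Trained networks look in a picture, given as the dict that the camera call returned (one of the last four; its "shot" number tells which), for a name from the list of things; names that differ only in an ending like _2 or _b are one class to them, and where a whole thing is asked for, a point or a joint stands for the part that bears it (a point fixed in the world has none). Each returns a list of dicts, best first, with "confidence" (0 to 1); they miss things now and then, are a little off and sometimes report something else, mostly with a low value. They report only what shows in the picture. A call takes as long as a camera call.
- search_frame(thing, picture): "at" ([column, row] in pixels, amid what is visible of it).
- cut_out(thing, picture): "region" (400x640 bool, what is visible of it) and "at" ([column, row] in pixels, amid what is visible of it).
The state is a dict: "t": time; "joints": joint angles; "qvel": joint speeds; "tau": joint torques, N m; "eef_pos": TCP position; "tcp_rot": TCP orientation; "ft_force": force on the tool from outside, world axes, zero at the start; "moment": the same for the moment, N m; "opening": opening from 0.0 (shut) to 1.0 (fully open); "grip_force": force on a finger pad.
Only numpy, scipy, OpenCV 4.12 (cv2) and the standard library are available. Lean on these libraries where they do the work, as an engineer would, in place of code of your own. Each camera call takes 0.05 s, during which the arm holds its last target. There are 200 camera calls.

## Working session

There is one attempt and no reset: what is moved stays moved. The work goes in short steps, Python scripts to look and compute and a tool call to move; the robot and the scene stay as the last step left them, time stands still between calls to the robot, and variables do not carry over. Pictures are saved under pics/ and viewed, at most 10 in all, crops included, and the job is handed in when it is done.

Besides the shell and the picture viewer there is one more tool, called after "Call:" by a JSON object that holds its "method" and its "body", one argument or row to a line. move_arm: Moves the arm, as the interface text tells. Its arguments: {"type":"object","properties":{"commands":{"type":"array","items":{"type":"array"}}},"required":["commands"]}

```bash
mkdir -p pics; cat > h.py <<'E'
import numpy as np, cv2
from cell import env, read_camera, search_frame, cut_out
def ray(p,uv,z):
    K=np.array([[p["fx"],0,p["cx"]],[0,p["fy"],p["cy"]],[0,0,1.]])
    u=cv2.undistortPoints(np.array([[uv]],float),K,np.array(p["D"],float))[0,0]
    R=cv2.Rodrigues(np.array(p["rvec"],float))[0];t=np.array(p["tvec"],float).ravel()
    o=-R.T@t;d=R.T@np.array([u[0],u[1],1])
    return o+d*(z-o[2])/d[2]
def save(p,n): cv2.imwrite("pics/"+n+".png",p["image"][:,:,::-1])
Z=dict(dial=49,finger_cup=58,index=49,red_line=49,store_top=50,torch=46,block=22,tape_measure=35,unit=35)
E
python3 - <<'E'
from h import *
s=env.state();print(s["t"],s["eef_pos"],s["tcp_rot"],s["opening"])
ims=[]
for c in("top","scene"):
    p=read_camera(c);ims.append(p["image"])
    for k in Z:
        r=search_frame(k,p)[:2]
        print(c,k,[(np.round(q["at"]),round(q["confidence"],2),ray(p,q["at"],Z[k]).round(0)[:2]) for q in r])
    save(p,c+"0")
E
```

```text
0.0 [208.85638385 589.02418629 404.16426262] [-3.14046284e+00 -1.16002282e-04  2.80082366e+00] 0.9994282692752433
top dial [(array([312., 232.]), 0.61, array([586., -20.]))]
top finger_cup [(array([314., 264.]), 0.63, array([505., -28.])), (array([313., 230.]), 0.58, array([591., -22.]))]
top index [(array([312., 230.]), 0.68, array([592., -20.])), (array([331., 233.]), 0.45, array([586., -67.]))]
top red_line [(array([316., 266.]), 0.83, array([502., -32.]))]
top store_top []
top torch [(array([237., 245.]), 0.47, array([547., 164.])), (array([312., 231.]), 0.35, array([589., -21.]))]
top block [(array([349., 174.]), 0.95, array([ 749., -111.]))]
top tape_measure [(array([410., 231.]), 0.67, array([ 601., -266.]))]
top unit [(array([332., 233.]), 0.9, array([587., -69.]))]
scene dial [(array([301., 217.]), 0.92, array([587., -22.]))]
scene finger_cup [(array([298., 216.]), 0.67, array([577., -21.]))]
scene index [(array([301., 217.]), 0.86, array([588., -21.]))]
scene red_line [(array([294., 243.]), 0.94, array([504., -63.]))]
scene store_top [(array([296., 214.]), 0.62, array([586.,  -6.])), (array([339., 251.]), 0.61, array([ 546., -164.]))]
scene torch [(array([236., 195.]), 0.68, array([553., 174.]))]
scene block [(array([362., 207.]), 0.6, array([ 739., -118.]))]
scene tape_measure [(array([396., 262.]), 0.84, array([ 610., -285.]))]
scene unit [(array([313., 236.]), 0.55, array([562., -78.]))]
```

View pics/top0.png

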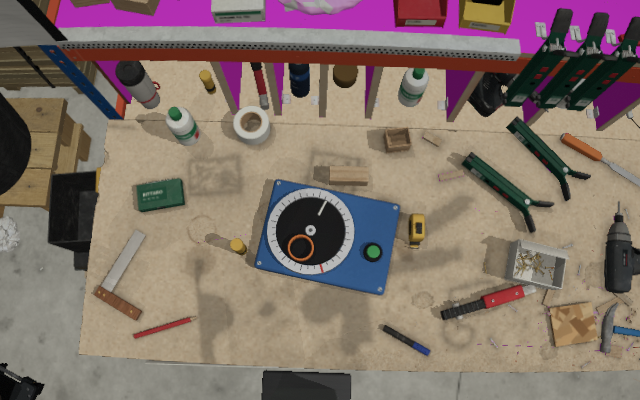

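View pics/scene0.png

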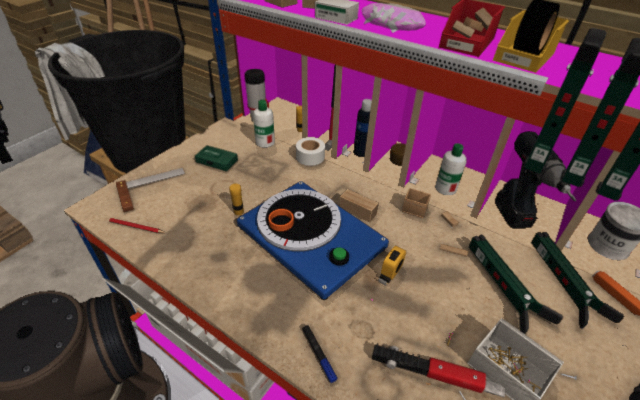

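The top view shows the dial at (311,230), with the index towards (324,205), the red line at (321,268), the cup at (301,248) and the button at (373,252). I'll get exact angles from colour segmentation.

```bash
cat >> h.py <<'E'
def blobs(p,c0,rmax=115):
    im=p["image"];hsv=cv2.cvtColor(im,cv2.COLOR_RGB2HSV)
    def cen(m,z,lo,hi,minr=None):
        v,u=np.nonzero(m)
        if len(u)==0:return None
        P=np.array([ray(p,(a,b),z)[:2] for a,b in zip(u,v)])
        d=np.hypot(*(P-c0).T);k=(d>lo)&(d<hi)
        return (P[k],np.array([u[k].mean(),v[k].mean()]) if k.any() else None)
    H,S,V=[hsv[...,i].astype(int) for i in range(3)]
    return dict(red=cen(((H<5)|(H>174))&(S>120)&(V>60),48,80,112),
      orange=cen((H>=5)&(H<18)&(S>150)&(V>60),58,0,90),
      white=cen((S<70)&(V>130),49,25,82),
      green=cen((H>50)&(H<85)&(S>120)&(V>40),50,120,230))
E
python3 - <<'E'
from h import *
for c in("top","scene"):
    p=read_camera(c)
    c0=np.array([588.,-20.])
    hub=None
    b=blobs(p,c0)
    for k,(P,uv) in b.items():
        if len(P)==0: print(c,k,0);continue
        m=P.mean(0);d=m-c0
        mid=(P.min(0)+P.max(0))/2
        print(c,k,len(P),m.round(1),mid.round(1),"r",np.hypot(*d).round(1),"ang",np.degrees(np.arctan2(d[1],d[0])).round(1))
    # unit ellipse: blue mask + dial ellipse
    for t in("dial","unit","store_top","torch"):
        r=cut_out(t,p)
        for q in r[:2]:
            v,u=np.nonzero(q["region"]);P=np.array([ray(p,x,Z[t])[:2] for x in zip(u,v)])
            print(c,t,round(q["confidence"],2),len(u),P.mean(0).round(1),((P.min(0)+P.max(0))/2).round(1),(P.max(0)-P.min(0)).round(0))
p=read_camera("top");cr=cv2.resize(p["image"][170:305,240:420],None,fx=4,fy=4,interpolation=cv2.INTER_CUBIC)
cv2.imwrite("pics/crop1.png",cr[:,:,::-1])
E
```

```text
top red 11 [498.8 -45.6] [499.4 -45.6] r 92.8 ang -164.0
top orange 231 [546.9   5.7] [546.7   6.3] r 48.5 ang 147.9
top white 30 [637.1 -46.4] [598.9 -63.2] r 55.8 ang -28.2
top green 134 [ 543.7 -171.2] [ 544.  -171.9] r 157.5 ang -106.3
top dial 0.53 2125 [591.6 -17. ] [592.1 -15. ] [215. 214.]
top unit 0.59 9650 [577.6 -67. ] [581.2 -58.8] [286. 359.]
top store_top 0.69 151 [ 542.5 -172.1] [ 542.8 -172. ] [33. 30.]
top torch 0.77 205 [545.3 161.8] [545.3 161.5] [40. 41.]
scene red 11 [496.8 -43. ] [496.1 -42.5] r 94.0 ang -165.8
scene orange 366 [542.6   8.5] [543.3   8.4] r 53.6 ang 147.8
scene white 17 [640.9 -46.2] [613.6 -65. ] r 59.0 ang -26.4
scene green 137 [ 541.3 -168.6] [ 541.5 -168.6] r 155.8 ang -107.4
scene dial 0.75 2433 [583.1 -16.3] [586.  -13.4] [173. 171.]
scene unit 0.91 7297 [556.  -86.9] [569.6 -62.9] [294. 363.]
scene unit 0.73 796 [ 728.9 -111.2] [ 729.8 -109.6] [ 85. 118.]
scene store_top 0.48 118 [ 541.6 -167.8] [ 542.  -167.9] [35. 29.]
scene torch 0.52 344 [541.6 163.9] [542.7 165. ] [ 96. 110.]
```

View pics/crop1.png

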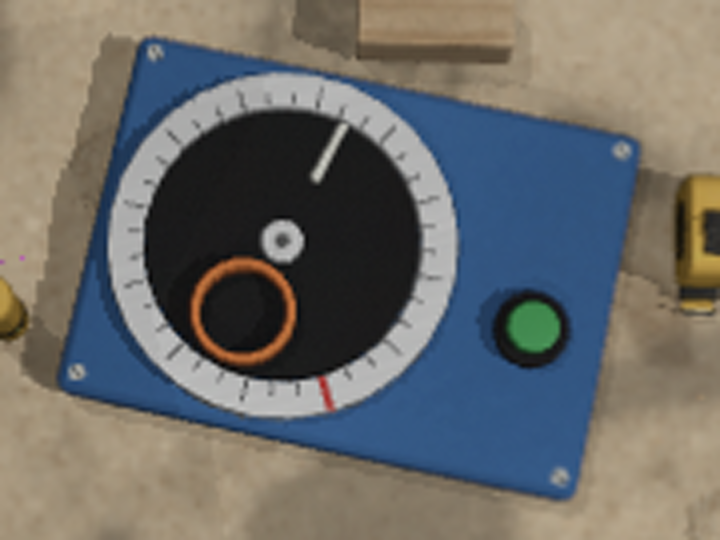

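The crop shows the dial hub at (282,240), the index tip at (345,127), the cup at (243,311) and the red line at (327,393). The dial needs about 134° clockwise. I'll move over the cup with the fingers shut.

Call:
{"method": "move_arm", "body": {
  "commands": [
    [[0.56,-0.97,0],0,-1],
    [[0.56,-0.97,0],0,-1],
    [[0.56,-0.97,0],0,-1],
    [[0.56,-0.97,0],0,-1],
    [[0.56,-0.97,0],0,-1],
    [[0.56,-0.97,0],0,-1],
    [[0.56,-0.97,0],0,-1],
    [[0.56,-0.97,0],0,-1],
    [[0.56,-0.97,0],0,-1],
    [[0.56,-0.97,0],0,-1],
    [[0.56,-0.97,0],0,-1],
    [[0.56,-0.97,0],0,-1],
    [[0.56,-0.97,0],0,-1],
    [[0.56,-0.97,0],0,-1],
    [[0.56,-0.97,0],0,-1],
    [[0.56,-0.97,0],0,-1],
    [[0.56,-0.97,0],0,-1],
    [[0.56,-0.97,0],0,-1],
    [[0.56,-0.97,0],0,-1],
    [[0.56,-0.97,0],0,-1]
  ]
}}

```text
t: 3.22
eef_pos: [545.5, 5.4, 404.9]
tcp_rot: [3.141, 0.0, 2.801]
ft_force: [0.8, 0.7, 0.4]
opening: 0.003
grip_force: 0.0
```

```bash
python3 - <<'E'
from h import *
s=env.state();print(s["t"],s["eef_pos"].round(1) if hasattr(s["eef_pos"],'round') else s["eef_pos"],s["tcp_rot"],s["opening"],s["ft_force"])
p=read_camera("wrist");save(p,"wrist1")
c0=np.array([591.,-17.])
for k,x in blobs(p,c0).items():
    if x and len(x[0]): P=x[0];m=P.mean(0);d=m-c0;print(k,len(P),m.round(1),((P.min(0)+P.max(0))/2).round(1),np.hypot(*d).round(1),np.degrees(np.arctan2(d[1],d[0])).round(1))
E
```

```text
3.2167 [545.5   5.4 404.9] [3.14138395e+00 3.21877949e-04 2.80061405e+00] 0.002759476799458523 [0.7954845  0.66506243 0.43764035]
red 64 [497.2 -43.8] [497.1 -43.7] 97.6 -164.1
orange 1092 [546.9   7.9] [545.1   8. ] 50.6 150.5
green 575 [ 542.5 -171.1] [ 542.7 -171.3] 161.6 -107.5
```

View pics/wrist1.png

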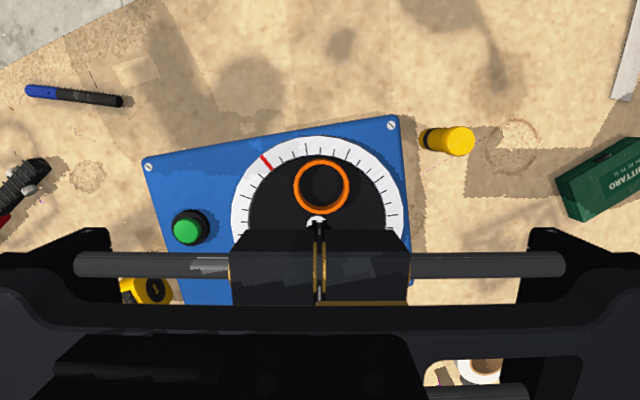

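The wrist view has the cup at (321,186), the red line at (265,163) and the hub at (317,221). Next I'll fit the dial centre to the ring.

```bash
cat >> h.py <<'E'
from scipy.optimize import minimize
def center(p,c0,rows=None):
    hsv=cv2.cvtColor(p["image"],cv2.COLOR_RGB2HSV).astype(int)
    m=(hsv[...,1]<50)&(hsv[...,2]>140)
    v,u=np.nonzero(m);P=np.array([ray(p,x,48)[:2] for x in zip(u,v)])
    P=P[np.hypot(*(P-c0).T)<130]; 
    def f(c):
        d=np.hypot(*(P-c).T); return -np.sum(1/(1+np.exp(-(11-abs(d-98))/1.0)))
    r=minimize(f,c0,method="Nelder-Mead",options=dict(initial_simplex=[c0,c0+[6,0],c0+[0,6]]));return r.x,len(P),-r.fun
E
python3 - <<'E'
from h import *
for c in("top","scene","wrist"):
    p=read_camera(c);print(c,center(p,np.array([589.,-18.])))
    if c=="wrist":print(ray(p,(317,221),51))
    if c=="top":print(ray(p,(310.5,230),51),ray(p,(240+345/4,170+127/4),49),ray(p,(240+327/4,170+393/4),48))
E
```

```text
top (array([590.76658254, -16.00702702]), 616, np.float64(590.2466362580662))
[591.04115898 -16.41595968  51.        ] [664.85734169 -53.06256852  49.        ] [497.6287839  -47.47868386  48.        ]
scene (array([587.38108931, -14.7122019 ]), 1363, np.float64(1193.8020681608878))
wrist (array([590.1695794 , -13.27365739]), 4760, np.float64(4393.309477677834))
[585.38283783 -11.24598677  51.        ]
```

Call:
{"method": "move_arm", "body": {
  "commands": [
    [[0,0.1,-0.8],0,-1],
    [[0,0,-0.8],0,-1],
    [[0,0,-0.8],0,-1],
    [[0,0,-0.8],0,-1],
    [[0,0,-0.8],0,-1],
    [[0,0,-0.5],0,-1],
    [[0,0,-0.5],0,-1],
    [[0,0,-0.3],0,-1],
    [[0,0,0],0,-1],
    [[0,0,0],0,-1],
    [[0,0,0],0,-1]
  ]
}}

```text
t: 4.33
eef_pos: [545.0, 10.4, 246.7]
tcp_rot: [3.141, 0.001, 2.801]
ft_force: [0.7, 0.3, -0.8]
opening: 0.003
grip_force: 0.0
```

```bash
python3 -c "
import numpy as np
c=np.array([590,-14]);p=np.array([545,10.4]);o=[]
for a in np.radians(np.linspace(147,20,18)):
    q=c+51*np.array([np.cos(a),np.sin(a)]);d=np.round((q-p)/30,2);o.append(list(map(float,d)));p=p+d*30
print(o,p)"
```

```text
[[0.07, 0.11], [0.14, 0.18], [0.15, 0.16], [0.17, 0.14], [0.2, 0.11], [0.2, 0.09], [0.21, 0.06], [0.22, 0.03], [0.22, 0.0], [0.22, -0.02], [0.22, -0.05], [0.2, -0.08], [0.2, -0.11], [0.18, -0.13], [0.16, -0.16], [0.13, -0.17], [0.12, -0.19], [0.09, -0.2]] [638.    3.5]
```

Call:
{"method": "move_arm", "body": {
  "commands": [
    [[0.07,0.11,0],0,-1],
    [[0.14,0.18,0],0,-1],
    [[0.15,0.16,0],0,-1],
    [[0.17,0.14,0],0,-1],
    [[0.2,0.11,0],0,-1],
    [[0.2,0.09,0],0,-1],
    [[0,0,0],0,-1]
  ]
}}

```text
t: 4.92
eef_pos: [573.7, 34.4, 246.0]
tcp_rot: [3.141, 0.001, 2.801]
ft_force: [-0.5, 0.7, -0.6]
opening: 0.004
grip_force: 0.2
```

Call:
{"method": "move_arm", "body": {
  "commands": [
    [[0.21,0.06,0],0,-1],
    [[0.22,0.03,0],0,-1],
    [[0.22,0,0],0,-1],
    [[0,0,0],0,-1]
  ]
}}

```text
t: 5.25
eef_pos: [593.1, 36.6, 245.7]
tcp_rot: [3.141, 0.001, 2.801]
ft_force: [0.3, 0.7, -0.2]
opening: 0.003
grip_force: 0.2
```

```bash
python3 - <<'E'
from h import *
c0=np.array([590.,-14.])
for c in("wrist","scene","top"):
    p=read_camera(c);save(p,c+"2")
    for k,x in blobs(p,c0).items():
        if x and len(x[0]): P=x[0];m=P.mean(0);d=m-c0;print(c,k,len(P),m.round(1),((P.min(0)+P.max(0))/2).round(1),np.hypot(*d).round(1),np.degrees(np.arctan2(d[1],d[0])).round(1))
E
```

```text
wrist red 248 [496.6 -44.8] [496.6 -44.7] 98.4 -161.7
wrist orange 2027 [564.8  41. ] [572.  36.] 60.5 114.6
wrist white 405 [601.4 -68.2] [595.6 -65.7] 55.3 -78.2
wrist green 493 [ 532.1 -169.5] [ 532.3 -171.1] 166.0 -110.4
scene red 10 [497.9 -42.7] [497.4 -42.5] 96.5 -162.7
scene orange 232 [567.1  31.1] [572.5  36. ] 50.6 117.0
scene white 23 [603.2 -75.4] [603.3 -75.3] 62.9 -77.8
scene green 145 [ 541.5 -169.1] [ 540.9 -167.9] 162.5 -107.4
top red 10 [499.2 -45.3] [499.4 -45.6] 96.1 -161.0
top white 32 [604.8 -75.9] [604.9 -76.7] 63.6 -76.5
top green 133 [ 543.8 -171.1] [ 544.  -171.9] 163.7 -106.4
```

View pics/scene2.png

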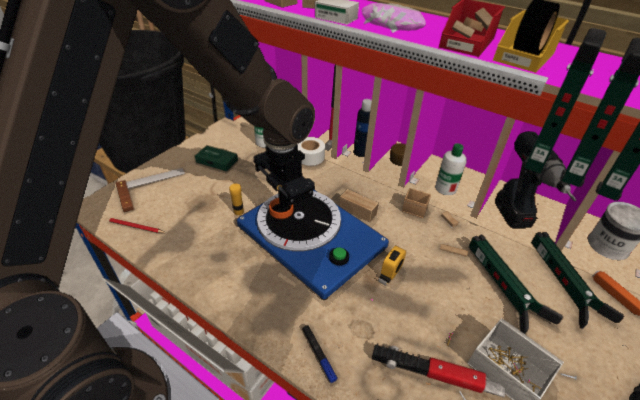

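The cup follows the fingers with about 17° of lag, and the index is now near -77°. Continuing round.

Call:
{"method": "move_arm", "body": {
  "commands": [
    [[0.22,-0.02,0],0,-1],
    [[0.22,-0.05,0],0,-1],
    [[0.2,-0.08,0],0,-1],
    [[0.2,-0.11,0],0,-1],
    [[0.18,-0.13,0],0,-1],
    [[0.16,-0.16,0],0,-1],
    [[0.13,-0.17,0],0,-1],
    [[0.12,-0.19,0],0,-1],
    [[0.09,-0.2,0],0,-1],
    [[0,0,0],0,-1],
    [[0,0,0],0,-1]
  ]
}}

```text
t: 6.32
eef_pos: [638.4, 2.6, 246.0]
tcp_rot: [3.141, 0.002, 2.8]
ft_force: [0.4, -0.7, -0.5]
opening: 0.003
grip_force: 0.0
```

```bash
cat > m.py <<'E'
from h import *
def ang(d): return np.degrees(np.arctan2(d[1],d[0])).round(2)
for c in("wrist","scene","top"):
    p=read_camera(c)
    c0,n,f=center(p,np.array([590.,-14.]));print(c,"centre",c0.round(1),n,round(f))
    for k,x in blobs(p,c0).items():
        if k!="green" and x and len(x[0]):
            P=x[0]
            if k=="white":
                a=np.degrees(np.arctan2(*(P-c0).T[::-1]))%360
                P=P[abs(a-np.median(a))<6]
            m=P.mean(0);d=m-c0
            vv=np.linalg.svd(P-m)[2][0] if len(P)>3 else d
            vv=vv*np.sign(vv@d)
            print(c,k,len(P),m.round(1),np.hypot(*d).round(1),ang(d),"linedir",ang(vv))
s=env.state();print(s["t"],np.round(s["eef_pos"],1),np.round(s["ft_force"],1))
import sys;save(read_camera("wrist"),sys.argv[1])
E
python3 m.py wrist3
```

```text
wrist centre [590.5 -13.5] 24019 21078
wrist red 296 [495.9 -44.4] 99.5 -161.89 linedir -161.84
wrist orange 1896 [616.8  21.5] 43.8 53.07 linedir 67.8
wrist white 560 [538.1 -49.1] 63.4 -145.79 linedir -145.77
scene centre [586.2 -15.6] 1185 1023
scene red 11 [496.8 -43. ] 93.5 -162.95 linedir -160.11
scene orange 219 [619.9  11.6] 43.2 38.93 linedir 67.71
scene white 18 [538.4 -47.5] 57.5 -146.32 linedir -145.05
top centre [591.4 -15.9] 620 570
top red 3 [503.8 -43.8] 91.9 -162.29 linedir -162.29
top white 21 [534.6 -53.8] 68.3 -146.22 linedir -145.67
6.4667 [638.    3.2 246. ] [ 0.7 -0.7 -0. ]
```

View pics/wrist3.png

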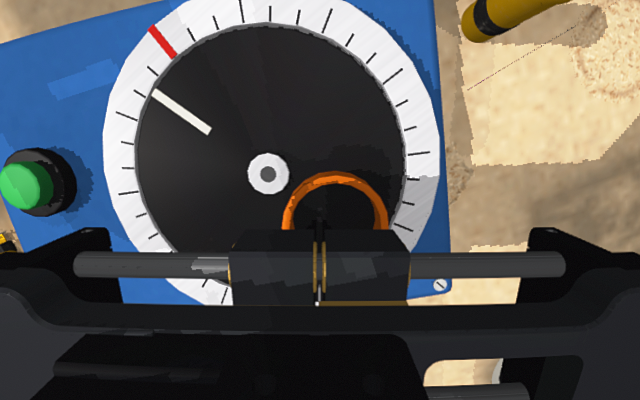

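The wrist view shows the index line at (155,92), close to the red line at (162,42). About 16° remains, so I'll cover most of it in smaller steps.

Call:
{"method": "move_arm", "body": {
  "commands": [
    [[0.04,-0.12,0],0,-1],
    [[0.04,-0.12,0],0,-1],
    [[0.02,-0.12,0],0,-1],
    [[0,0,0],0,-1],
    [[0,0,0],0,-1],
    [[0,0,0],0,-1]
  ]
}}

```text
t: 7.02
eef_pos: [640.5, -8.0, 245.6]
tcp_rot: [-3.141, -0.002, 2.801]
ft_force: [-5.2, -0.1, 1.1]
opening: 0.001
grip_force: 2.9
```

```bash
python3 m.py wrist4
```

```text
wrist centre [590.8 -13.5] 23119 20155
wrist red 300 [496.1 -44.2] 99.6 -162.04 linedir -161.97
wrist orange 1843 [620.4  14.7] 40.9 43.61 linedir 66.49
wrist white 584 [532.9 -39.6] 63.5 -155.73 linedir -155.35
scene centre [586.2 -15.5] 1170 1012
scene red 10 [496.1 -43.5] 94.4 -162.73 linedir -162.49
scene orange 215 [624.5   4.6] 43.2 27.71 linedir 64.82
scene white 19 [529.9 -40.3] 61.6 -156.18 linedir -155.85
top centre [591.5 -16. ] 512 489
7.1667 [640.5  -8.  245.6] [-5.2  0.2  1.7]
```

Call:
{"method": "move_arm", "body": {
  "commands": [
    [[0.02,-0.08,0],0,-1],
    [[0.02,-0.08,0],0,-1],
    [[0,0,0],0,-1],
    [[0,0,0],0,-1],
    [[0,0,0],0,-1]
  ]
}}

```text
t: 7.63
eef_pos: [641.1, -12.6, 245.4]
tcp_rot: [-3.141, -0.004, 2.801]
ft_force: [-10.5, 1.4, 5.1]
opening: 0.003
grip_force: 5.7
```

```bash
python3 m.py wrist5|grep -v scene
```

```text
wrist centre [590.8 -13.5] 22884 19835
wrist red 302 [495.9 -44.2] 99.8 -162.08 linedir -161.93
wrist orange 1827 [621.5  11.5] 39.6 39.21 linedir 65.68
wrist white 611 [531.1 -35.4] 63.6 -159.89 linedir -159.62
top centre [591.6 -16. ] 479 457
7.7833 [641.1 -12.6 245.4] [-9.8  1.9  5.3]
```

Call:
{"method": "move_arm", "body": {
  "commands": [
    [[-0.06,0,0],0,-1],
    [[0,-0.05,0],0,-1],
    [[0,0,0],0,-1],
    [[0,0,0],0,-1],
    [[0,0,0],0,-1]
  ]
}}

```text
t: 8.25
eef_pos: [640.0, -14.1, 245.6]
tcp_rot: [-3.141, -0.002, 2.801]
ft_force: [-5.0, 2.4, 1.7]
opening: 0.005
grip_force: 4.3
```

```bash
python3 m.py wrist6|grep -v scene
```

```text
wrist centre [590.8 -13.5] 22855 19794
wrist red 306 [495.8 -44.2] 99.9 -162.09 linedir -161.86
wrist orange 1806 [621.6  10.3] 38.9 37.7 linedir 65.35
wrist white 617 [530.6 -33.8] 63.6 -161.4 linedir -161.2
top centre [591.4 -16. ] 469 447
8.4 [640.  -14.  245.6] [-6.4  1.7  1.8]
```

Call:
{"method": "move_arm", "body": {
  "commands": [
    [[-0.03,-0.03,0],0,-1],
    [[0,0,0],0,-1],
    [[0,0,0],0,-1],
    [[0,0,0],0,-1]
  ]
}}

```text
t: 8.78
eef_pos: [639.4, -14.9, 245.7]
tcp_rot: [-3.142, -0.0, 2.801]
ft_force: [-2.8, 2.3, -0.3]
opening: 0.005
grip_force: 3.4
```

```bash
python3 m.py wrist7|grep -v scene
```

```text
wrist centre [590.8 -13.5] 22911 19814
wrist red 304 [495.9 -44.2] 99.8 -162.1 linedir -161.87
wrist orange 1794 [621.6   9.5] 38.5 36.76 linedir 64.94
wrist white 620 [530.2 -32.7] 63.6 -162.39 linedir -162.18
top centre [591.3 -16. ] 463 442
8.9333 [639.4 -14.9 245.7] [-2.9  1.6 -0.1]
```

View pics/wrist7.png

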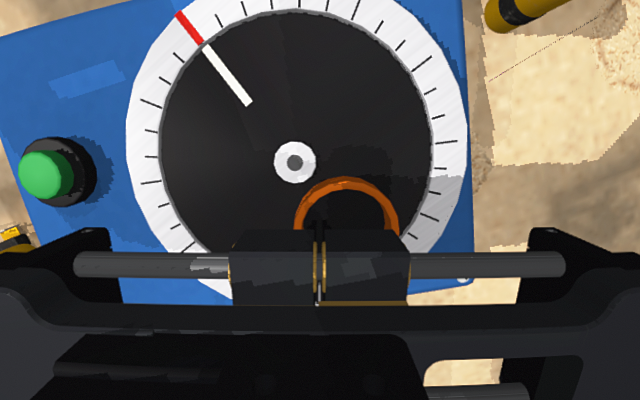

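The white line now meets the red one at (203,43), with about 0.3° of error. I'll back off from the wall and lift out.

Call:
{"method": "move_arm", "body": {
  "commands": [
    [[-0.05,0.1,0],0,-1],
    [[0,0.25,0],0,-1],
    [[0,0.2,0],0,-1],
    [[0,0,0],0,-1],
    [[0,0,0.3],0,-1],
    [[0,0,0.6],0,-1],
    [[0,0,0.9],0,-1],
    [[0,0,0.9],0,-1],
    [[0,0,0],0,-1],
    [[0,0,0],0,-1]
  ]
}}

```text
t: 9.82
eef_pos: [637.9, 1.6, 328.8]
tcp_rot: [3.141, 0.004, 2.801]
ft_force: [-0.0, 0.0, -1.0]
opening: 0.009
grip_force: 0.0
```

```bash
python3 m.py wrist8|grep -v scene; python3 - <<'E'
from h import *
for c in("wrist","top"):
    p=read_camera(c)
    for r in cut_out("store_top",p)[:1]: 
        v,u=np.nonzero(r["region"]);P=np.array([ray(p,x,50)[:2] for x in zip(u,v)]);print(c,r["confidence"],P.min(0),P.max(0))
    P=blobs(p,np.array([590.5,-14]))["green"][0];print(P.mean(0),P.min(0),P.max(0))
E
```

```text
wrist centre [590.  -13.3] 13443 11768
wrist red 130 [496.2 -44.2] 98.7 -161.79 linedir -161.59
wrist orange 1429 [634.6   3.9] 47.8 21.14 linedir 71.14
wrist white 305 [530.1 -32.9] 63.0 -161.91 linedir -162.05
top centre [591.  -15.7] 630 599
top red 8 [497.3 -46. ] 98.5 -162.12 linedir -163.1
9.9667 [637.7   1.6 326. ] [-0.  -0.2 -1.1]
wrist 0.85 [ 524.71716268 -191.07671647] [ 556.46954715 -153.20161891]
[ 541.30617404 -171.62243472] [ 525.06015697 -190.60801586] [ 557.4787469  -152.36974995]
[ 543.7908837  -170.95775472] [ 528.98628548 -186.78950826] [ 559.07290899 -154.71710951]
```

The dial has stayed set. Now over the button, at about (542.5,-171).

Call:
{"method": "move_arm", "body": {
  "commands": [
    [[-0.4,-0.72,0],0,-1],
    [[-0.4,-0.72,0],0,-1],
    [[-0.4,-0.72,0],0,-1],
    [[-0.4,-0.72,0],0,-1],
    [[-0.4,-0.72,0],0,-1],
    [[-0.4,-0.72,0],0,-1],
    [[-0.4,-0.72,0],0,-1],
    [[-0.38,-0.72,0],0,-1],
    [[0,0,0],0,-1],
    [[0,0,0],0,-1],
    [[0,0,-0.8],0,-1],
    [[0,0,-0.8],0,-1],
    [[0,0,-0.4],0,-1],
    [[0,0,0],0,-1],
    [[0,0,0],0,-1]
  ]
}}

```text
t: 11.47
eef_pos: [542.9, -170.4, 266.4]
tcp_rot: [3.141, -0.001, 2.802]
ft_force: [-0.2, -0.1, 0.9]
opening: 0.004
grip_force: 0.0
```

```bash
python3 - <<'E'
from h import *
p=read_camera("wrist");save(p,"wrist9")
P=blobs(p,np.array([590.5,-14]))["green"][0];print(P.mean(0),P.min(0),P.max(0))
E
```

```text
[ 537.94360419 -167.5012328 ] [ 525.79388966 -185.88030816] [ 558.47564855 -152.84378237]
```

View pics/wrist9.png

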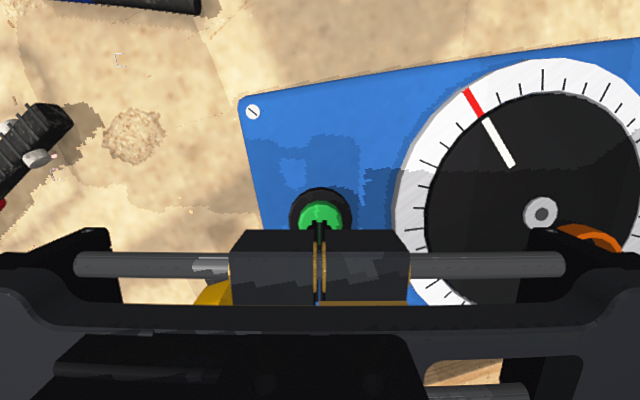

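The fingertips are centred over the green button at (320,215). Descending gently.

Call:
{"method": "move_arm", "body": {
  "commands": [
    [[0,0,-0.2],0,-1],
    [[0,0,-0.2],0,-1],
    [[0,0,-0.15],0,-1],
    [[0,0,0],0,-1],
    [[0,0,0],0,-1]
  ]
}}

```text
t: 11.93
eef_pos: [542.5, -171.2, 250.1]
tcp_rot: [3.141, -0.0, 2.801]
ft_force: [1.0, 0.0, 0.5]
opening: 0.001
grip_force: 0.0
```

Call:
{"method": "move_arm", "body": {
  "commands": [
    [[0,0,-0.1],0,-1],
    [[0,0,0],0,-1],
    [[0,0,0],0,-1]
  ]
}}

```text
t: 12.18
eef_pos: [542.6, -171.2, 247.4]
tcp_rot: [3.142, 0.0, 2.801]
ft_force: [-0.0, -0.6, 1.0]
opening: 0.002
grip_force: 0.7
```

Call:
{"method": "move_arm", "body": {
  "commands": [
    [[0,0,-0.1],0,-1],
    [[0,0,0],0,-1],
    [[0,0,0],0,-1]
  ]
}}

```text
t: 12.43
eef_pos: [542.6, -171.2, 244.4]
tcp_rot: [3.142, 0.0, 2.801]
ft_force: [-0.0, -0.9, 3.5]
opening: 0.004
grip_force: 1.5
```

Call:
{"method": "move_arm", "body": {
  "commands": [
    [[0,0,-0.1],0,-1],
    [[0,0,0],0,-1],
    [[0,0,0],0,-1]
  ]
}}

```text
t: 12.68
eef_pos: [542.6, -171.2, 241.4]
tcp_rot: [3.142, 0.001, 2.801]
ft_force: [0.5, -1.3, 6.1]
opening: 0.006
grip_force: 2.7
```

Call:
{"method": "move_arm", "body": {
  "commands": [
    [[0,0,-0.05],0,-1],
    [[0,0,0],0,-1],
    [[0,0,0],0,-1]
  ]
}}

```text
t: 12.93
eef_pos: [542.5, -171.2, 241.1]
tcp_rot: [-3.141, 0.001, 2.801]
ft_force: [-4.2, 0.9, 20.7]
opening: 0.006
grip_force: 10.2
```

The button has hit its stop (20.7 N, and the hand stopped moving). Now release and clear.

Call:
{"method": "move_arm", "body": {
  "commands": [
    [[0,0,0.2],0,-1],
    [[0,0,0.4],0,-1],
    [[0,0,0.8],0,-1],
    [[0,0,0.8],0,-1],
    [[0,0,0.8],0,-1],
    [[0,0,0.8],0,-1],
    [[0,0,0],0,-1],
    [[0,0,0],0,-1],
    [[0,0,0],0,-1]
  ]
}}

```text
t: 13.68
eef_pos: [542.2, -171.0, 352.9]
tcp_rot: [3.141, -0.001, 2.801]
ft_force: [-0.4, 0.6, -0.2]
opening: 0.006
grip_force: 0.0
```

```bash
python3 m.py wrist10; python3 - <<'E'
from h import *
p=read_camera("top")
for k in("torch","block","tape_measure"):
    print(k,[np.round(q["at"]) for q in search_frame(k,p)[:1]])
E
```

```text
wrist centre [590.  -13.1] 9226 7849
wrist red 109 [497.4 -42.6] 97.2 -162.33 linedir -162.52
wrist orange 1711 [633.3   3. ] 46.1 20.37 linedir 64.45
wrist white 231 [530.1 -31.7] 62.7 -162.76 linedir -162.0
scene centre [587.1 -14.9] 1177 1012
scene red 11 [496.8 -43. ] 94.5 -162.71 linedir -160.11
scene orange 278 [6.356e+02 4.000e-01] 50.9 17.54 linedir 39.97
scene white 27 [528.2 -32.3] 61.4 -163.6 linedir -162.49
top centre [591.8 -15.1] 1607 1466
top red 10 [499.2 -45.3] 97.4 -161.89 linedir -162.63
top orange 222 [640.6   0. ] 51.1 17.15 linedir 38.91
top white 31 [531.5 -34.5] 63.3 -162.13 linedir -162.71
13.8333 [ 542.4 -171.1  352.6] [-0.3  0.4  0.2]
torch [array([238., 245.])]
block [array([347., 173.])]
tape_measure [array([309., 228.])]
```

View pics/wrist10.png

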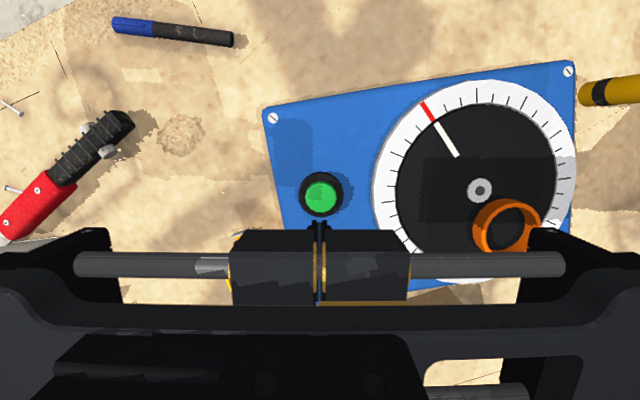

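The index is in line with the red line at (433,122), the button is back out at (321,196), and the hand is clear.

```bash
python3 -c "
from cell import env
print(env.job_done())"
```

```text
the job is handed in; nothing more can be done
None
```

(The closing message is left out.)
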